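# Change the gouache pots round to match the re-set colour plates

### The job

The colour plates on the pot rack have been re-set for the next picture, but the dark blue, red, green and cream gouache pots still stand in the old order. Change the pots round so that each stands upright, right down in the well with the plate of its own colour just to the left of it. No well is free, so stand a pot on the cork mat beside the rack when you need room, and don't tip any pot over.

Things in the scene. Friction and masses are not known exactly. Their poses are not given: they have to be found in the camera images.
- pot_navy: round gouache pot, dark blue body with a white screw lid (fixed) with a dab of the body's colour on top, 52 mm across and 63 mm tall, about 0.08 kg, upright; origin at the centre of its underside, z up. Starts in the well of another colour
- pot_red: round gouache pot, dark red body with a black screw lid (fixed) with a dab of the body's colour on top, 44 mm across and 53 mm tall, about 0.08 kg, upright; origin at the centre of its underside, z up. Starts in the well of another colour
- pot_green: round gouache pot, dark green body with a black screw lid (fixed) with a dab of the body's colour on top, 48 mm across and 58 mm tall, about 0.08 kg, upright; origin at the centre of its underside, z up. Starts in the well of another colour
- pot_cream: round gouache pot, cream-white body with a cream-white screw lid (fixed) with a dab of the body's colour on top, 60 mm across and 75 mm tall, about 0.08 kg, upright; origin at the centre of its underside, z up. Starts in the well of another colour
- well_navy (a point): centre of the floor of the well that belongs to the dark blue pot: the one with the dark blue colour plate beside it. Floor 8 mm above the bench, round 70 mm bore. Its plate (54 x 27 mm, 3 mm high, on the top board) lies 52 mm to the point's own +y: just left of the well seen from the robot
- well_red (a point): centre of the floor of the well that belongs to the red pot: the one with the red colour plate beside it. Floor 8 mm above the bench, round 70 mm bore. Its plate (54 x 27 mm, 3 mm high, on the top board) lies 52 mm to the point's own +y: just left of the well seen from the robot
- well_green (a point): centre of the floor of the well that belongs to the green pot: the one with the green colour plate beside it. Floor 8 mm above the bench, round 70 mm bore. Its plate (54 x 27 mm, 3 mm high, on the top board) lies 52 mm to the point's own +y: just left of the well seen from the robot
- well_cream (a point): centre of the floor of the well that belongs to the cream pot: the one with the cream colour plate beside it. Floor 8 mm above the bench, round 70 mm bore. Its plate (54 x 27 mm, 3 mm high, on the top board) lies 52 mm to the point's own +y: just left of the well seen from the robot
- pot_rack: fixed plywood pot rack, 190 (x) by 248 mm (y): base board 8 mm thick on which the pots stand, and a bored top board from 20 to 28 mm above the bench. Origin on the bench under its centre, axes parallel to the wells'. Four wells at rack x = -48 or 48, y = 45 or -77 mm; a thin dark batten (4 mm high) parts the two columns
- cork_mat: fixed round cork mat, 90 mm across and 5 mm thick, lying free on the bench beside the rack (to the right of it seen from the robot): room for one pot; origin at the centre of its underside. Bare at the start; the edge of the rack is 50 to 70 mm from its centre, nothing else within 70 mm
Not all that is in view belongs to the job. What is shaped like the pot_navy but purple or yellow is not meant.

How it is judged:
At the end, for the whole second after the job is handed in: each of the four pots stands on the floor of the well of its own colour: within 15 mm of the well's centre, within 5 mm of its floor in height, upright within 0.1 rad, at rest and let go (horizontal distance between pot_navy and well_navy below 0.015 m and z of pot_navy in the frame of well_navy between -0.005 and 0.005 m and angle between each of pot_navy, pot_red, pot_green, pot_cream's own z axis and vertical below 0.1 rad and linear speed of each of pot_navy, pot_red, pot_green, pot_cream below 0.02 m/s and horizontal distance between pot_red and well_red below 0.015 m and z of pot_red in the frame of well_red between -0.005 and 0.005 m and horizontal distance between pot_green and well_green below 0.015 m and z of pot_green in the frame of well_green between -0.005 and 0.005 m and horizontal distance between pot_cream and well_cream below 0.015 m and z of pot_cream in the frame of well_cream between -0.005 and 0.005 m); the robot touches nothing.
It fails at once if the navy pot is tipped over (angle between pot_navy's own z axis and vertical above 0.8 rad).
It fails at once if the red pot is tipped over (angle between pot_red's own z axis and vertical above 0.8 rad).
It fails at once if the green pot is tipped over (angle between pot_green's own z axis and vertical above 0.8 rad).
It fails at once if the cream pot is tipped over (angle between pot_cream's own z axis and vertical above 0.8 rad).
It also fails if it takes over 112 s, if anything falls off the work surface, if the arm or the gripper's body presses on something with over 40 N, if the wrist force passes 120 N, or if a joint passes its speed limit or range.

### The arm

A 7-joint arm with a two-finger parallel gripper is mounted at the origin on the work surface; the furniture and walls round the work are solid. World frame = base frame: x ahead of the robot, y to its left, z up, the work surface at z = 0. Lengths are in m, angles in rad, forces in N, time in s.
With the tool pointing down it reaches from about 0.4 to 0.875 m from the base axis. Payload 6.5 kg.
Tool frame: the origin (TCP) lies midway between the tips of the shut fingers; the grasp point (between the pads) lies 19 mm behind it; z points along the fingers, y is the line along which they close (so a half turn about z gives the same grasp; the last joint's range is limited). The gripper opens to 88 mm and grips with 3 to 60 N. Pads are 18 mm wide; open, the fingers measure 123 mm over their backs; the gripper's body (75 mm by 187 mm) begins 45 mm behind the grasp point.
Start: joints at [1.072, 0.536, -0.004, 1.538, 0.003, 1.067, -0.071], TCP at [0.273, -0.59, 0.239] pointing down, gripper open.
Joint ranges: [-2.7, 2.7], [-0.37, 2.16], [-1.27, 1.26], [0.24, 2.4], [-1.31, 4.45], [0.19, 1.91], [-2.76, 2.76]. Speed limits (rad/s): [2.39, 2.39, 3.14, 3.14, 3.14, 3.14, 3.14].

### API

Orientations are given as a unit quaternion [x, y, z, w].
In Python, from bench import robot, eoat, kin, sensors, vision, order, models gives the robot as it stands. Calls block until the motion is done:
- robot.goto(position, orientation): joint-space move of the TCP to a pose.
- robot.servo_line(position, rate=0.15, frame=None, until_force=None): straight line of the TCP; frame=None keeps the orientation; rate is the mean speed in m/s. With until_force (N) it stops when the force on the tool has changed by that much, and returns True; else False.
- robot.move_j(angles): joint-space move.
- eoat.set_gripper(opening): finger opening in m; the grip force is fixed at half the most; returns when the fingers have stopped.
- robot.hold(seconds).
- kin.ik(position, orientation): joint angles nearest the present ones, or None.
- sensors.state(): the state.
- vision.snapshot(name): name is "scene" or "side" or "wrist"; returns the picture (400x640x3 uint8, red, green, blue); there is no depth.
- vision.camera_info(name): a dict with "vertical_fov" (degrees; the focal length in pixels is half the picture's height over the tangent of half this angle, whatever the lens; pixels are square), "cx", "cy" (the principal point, pixels), "xyz" and "attitude" of the camera in the world. Camera axes: x right, y up, looking along -z (the intrinsics and any distortion apply to the point x, -y, -z); pixel columns grow to the right and rows downward; lengths in m; the calibration is good to about 2 mm. A picture is of the moment at which its call begins: read the wrist's pose just before it. camera_info takes no time and is no camera call; for the wrist camera it gives the pose at the moment of the call.
A pose or a line that the arm cannot do raises robot.PlanningError and nothing moves.
- order.finish_job(): hands the job in; it is judged then, once.
Trained networks look in the newest picture that a camera, given by its name, has taken for a name from the list of things; names that differ only in an ending like _2 or _b are one class to them, and where a whole thing is asked for, a point or a joint stands for the part that bears it (a point fixed in the world has none). Each returns a list of dicts, best first, with "conf" (0 to 1); they miss things now and then, are a little off and sometimes report something else, mostly with a low value. They report only what shows in the picture. A call takes as long as a camera call. They do not tell look-alikes from the thing itself.
- models.spot_in(target, camera): "xy" ([column, row] in pixels, amid what is visible of it).
The state is a dict: "clock": time; "joint_positions": joint angles; "joint_vel": joint speeds; "tau": joint torques, N m; "eef_pos": TCP position; "tcp_rot": TCP orientation; "force": force on the tool from outside, world axes, zero at the start; "wrist_torque": the same for the moment, N m; "opening": finger opening in m; "grip_force": force on a finger pad.
Only numpy, scipy, OpenCV 4.12 (cv2) and the standard library are available. Lean on these libraries where they do the work, as an engineer would, in place of code of your own. Each camera call takes 0.05 s, during which the arm holds its last target. There are 200 camera calls.

## Working session

There is one attempt and no reset: what is moved stays moved. The work goes in short steps, each a Python script; the robot and the scene stay as the last script left them, time stands still between calls to the robot, and variables do not carry over. Pictures are saved under pics/ and viewed, at most 14 in all, crops included, and the job is handed in when it is done.

```bash
mkdir -p pics; ls
python3 - <<'E'
from bench import robot, eoat, kin, sensors, vision, order, models
import cv2
for n in ["scene","side","wrist"]:
    print(n, vision.camera_info(n))
    im=vision.snapshot(n); cv2.imwrite(f"pics/{n}0.png", im[:,:,::-1])
    for t in ["pot_navy","pot_red","pot_green","pot_cream","pot_rack","cork_mat","well_navy"]:
        print(t,[(r["xy"],round(r["conf"],2)) for r in models.spot_in(t,n)])
print(sensors.state())
E
```

```text
pics
scene {'vertical_fov': 47.90287903407517, 'cx': 318.5221236358856, 'cy': 199.30643672509834, 'xyz': array([ 0.38431813, -0.69420078,  0.82786656]), 'attitude': array([ 0.36994823, -0.01350858, -0.01240694,  0.9288713 ])}
pot_navy [([362.5, 235.1], 0.95), ([257.2, 147.5], 0.81), ([329.2, 297.3], 0.69)]
pot_red [([379.7, 189.2], 0.85)]
pot_green [([342.8, 194.6], 0.64)]
pot_cream [([402.5, 223.0], 0.63)]
pot_rack [([368.4, 216.0], 0.59)]
cork_mat [([385.9, 278.8], 0.78)]
well_navy []
side {'vertical_fov': 57.67747005777209, 'cx': 317.7820316478737, 'cy': 202.28722666592822, 'xyz': array([-0.04660159, -0.08645758,  0.86048526]), 'attitude': array([ 0.20540633, -0.16339579, -0.62310613,  0.73678274])}
pot_navy [([347.4, 173.5], 0.93), ([207.7, 247.5], 0.73), ([395.5, 200.8], 0.69)]
pot_red [([298.4, 153.5], 0.65), ([322.1, 151.3], 0.51)]
pot_green [([300.6, 183.0], 0.67)]
pot_cream [([341.4, 145.0], 0.56)]
pot_rack [([313.0, 177.4], 0.63)]
cork_mat [([383.0, 174.3], 0.77), ([322.7, 152.9], 0.43)]
well_navy [([321.4, 150.7], 0.55), ([326.7, 178.3], 0.16)]
wrist {'vertical_fov': 64.96
[... 329 characters left out ...]
126,  0.53636235, -0.00437331,  1.5378874 ,  0.00258992,
        1.06730407, -0.07116977]), 'joint_vel': array([ 1.44315415e-03,  9.79278437e-04, -2.28901198e-05,  8.45640909e-04,
       -6.94588602e-04,  1.08711969e-03, -3.23689701e-04]), 'tau': array([-9.59894787e-04, -5.70908511e+01,  9.89768542e-01, -2.51920080e+01,
       -5.62275702e-02,  1.10154325e-02, -9.12674778e-06]), 'eef_pos': array([ 0.27261797, -0.59007007,  0.23874548]), 'tcp_rot': array([ 9.76670954e-01,  2.14741351e-01, -9.89061827e-06,  2.60825894e-05]), 'force': array([ 0.36131394, -0.52802677, -0.02459385]), 'wrist_torque': array([-0.0431736 ,  0.02549208, -0.017113  ]), 'grip_force': 0.0, 'opening': 0.08793038030906444}
```

View pictures.

View pics/scene0.png

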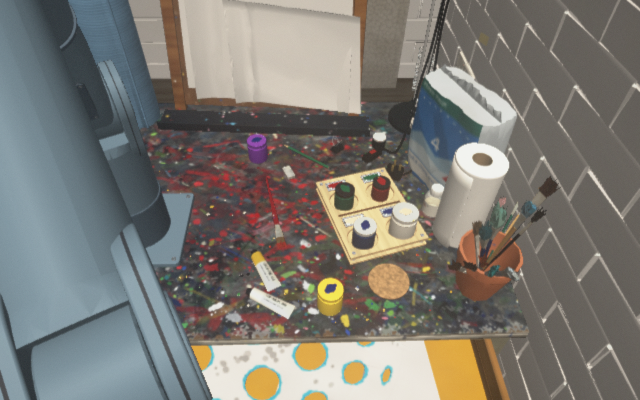

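View pics/side0.png

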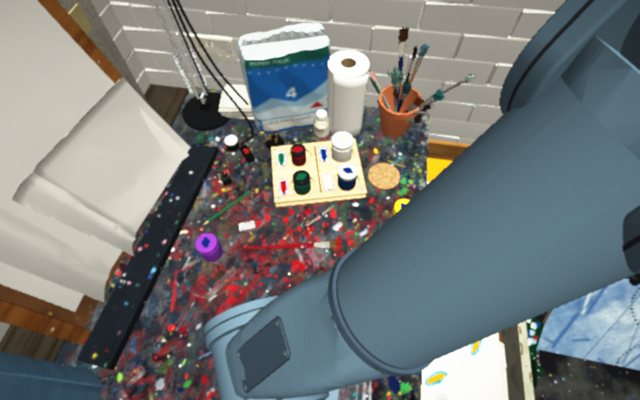

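The scene and side views agree. The pots are green at near left, red at far left, navy at near right and cream at far right. Their plates are red, green, cream and navy in that order, so the job is two swaps. In the scene view the pots are at (343,194), (380,189), (363,235) and (403,223), and the mat is at (386,279). A towel roll and a bag stand behind the rack.

```bash
cat > h.py <<'E'
from bench import robot, eoat, kin, sensors, vision, order, models
import numpy as np, cv2
from scipy.spatial.transform import Rotation as R
def pix2w(info,uv,z):
    f=200/np.tan(np.radians(info["vertical_fov"])/2)
    d=np.array([(uv[0]-info["cx"])/f,-(uv[1]-info["cy"])/f,-1])
    d=R.from_quat(info["attitude"]).apply(d); o=np.array(info["xyz"])
    return o+d*(z-o[2])/d[2]
def w2pix(info,p):
    f=200/np.tan(np.radians(info["vertical_fov"])/2)
    c=R.from_quat(info["attitude"]).inv().apply(np.array(p)-info["xyz"])
    return np.array([info["cx"]+f*c[0]/-c[2], info["cy"]+f*c[1]/c[2]])
def down(a): # tool z down, tool y (closing line) at angle a from world x
    y=np.array([np.cos(a),np.sin(a),0]); z=np.array([0,0,-1.]); x=np.cross(y,z)
    return R.from_matrix(np.c_[x,y,z]).as_quat()
E
python3 - <<'E'
from h import *
obs={"scene":dict(navy=(362.5,235.1),red=(379.7,189.2),green=(342.8,194.6),cream=(402.5,223),mat=(385.9,278.8),rack=(368.4,216)),
"side":dict(navy=(347.4,173.5),red=(298.4,153.5),green=(300.6,183),cream=(341.4,145),mat=(383,174.3),rack=(313,177.4))}
for c in obs:
    i=vision.camera_info(c)
    for k,v in obs[c].items(): print(c,k,pix2w(i,v,{"mat":.005,"rack":.028,"cream":.05}.get(k,.042)).round(3))
s=sensors.state();i=vision.camera_info("wrist")
T=R.from_quat(s["tcp_rot"]); print("cam in tcp",T.inv().apply(i["xyz"]-s["eef_pos"]), (T.inv()*R.from_quat(i["attitude"])).as_matrix().round(3))
for a in np.radians(range(0,180,15)):
    print(np.degrees(a).round(),[ (None if q is None else q.round(2)[[0,6]]) for q in [kin.ik(p,down(a)) for p in ([.5,-.25,.3],[.62,-.2,.2])]])
E
```

```text
scene navy [ 0.516 -0.063  0.042]
scene red [0.573 0.081 0.042]
scene green [0.481 0.064 0.042]
scene cream [ 0.61  -0.036  0.05 ]
scene mat [ 0.561 -0.155  0.005]
scene rack [0.538 0.006 0.028]
side navy [ 0.528 -0.057  0.042]
side red [0.574 0.089 0.042]
side green [0.477 0.064 0.042]
side cream [ 0.618 -0.028  0.05 ]
side mat [ 0.567 -0.156  0.005]
side rack [0.51  0.036 0.028]
cam in tcp [ 0.08312116 -0.00125954 -0.14598524] [[ 0.001  0.948  0.319]
 [ 1.    -0.001  0.001]
 [ 0.001  0.319 -0.948]]
0.0 [array([0.67, 0.27]), array([0.48, 0.07])]
15.0 [array([0.71, 0.51]), array([0.52, 0.3 ])]
30.0 [array([0.75, 0.75]), array([0.56, 0.53])]
45.0 [array([0.79, 1.  ]), array([0.59, 0.77])]
60.0 [array([0.83, 1.24]), array([0.62, 1.01])]
75.0 [array([0.87, 1.48]), array([0.65, 1.25])]
90.0 [array([0.91, 1.72]), array([0.68, 1.48])]
105.0 [array([0.94, 1.96]), array([0.71, 1.72])]
120.0 [array([1.15, 2.07]), array([0.89, 1.8 ])]
135.0 [array([1.15, 2.33]), array([0.89, 2.06])]
150.0 [array([1.15, 2.59]), array([0.89, 2.32])]
165.0 [array([-0.4 , -2.56]), array([-0.41, -2.54])]
```

Run:
```python
from h import *
robot.goto([.475,0.0,.32],down(np.pi/2)); robot.hold(.3)
i=vision.camera_info("wrist"); im=vision.snapshot("wrist"); cv2.imwrite("pics/w1.png",im[:,:,::-1])
import pickle; pickle.dump(i,open("w1.pkl","wb"))
for t in ["pot_navy","pot_red","pot_green","pot_cream","cork_mat","pot_rack"]:
    print(t,[(r["xy"],round(r["conf"],2),pix2w(i,r["xy"],{"cork_mat":.005,"pot_rack":.028}.get(t,.05))[:2].round(3)) for r in models.spot_in(t,"wrist")])
s=sensors.state();print(s["clock"],s["joint_positions"].round(2),s["eef_pos"])
```

```text
pot_navy [([159.9, 131.2], 0.95, array([ 0.436, -0.205])), ([278.6, 190.2], 0.74, array([ 0.516, -0.054])), ([517.3, 2.3], 0.71, array([0.29, 0.23]))]
pot_red [([381.8, 227.9], 0.84, array([0.572, 0.092]))]
pot_green [([365.3, 171.1], 0.73, array([0.489, 0.065]))]
pot_cream [([301.3, 249.3], 0.68, array([ 0.607, -0.024]))]
cork_mat [([220.1, 213.5], 0.77, array([ 0.567, -0.153])), ([346.4, 188.5], 0.35, array([0.527, 0.044]))]
pot_rack [([345.3, 191.3], 0.9, array([0.524, 0.04 ]))]
4.1 [ 0.66  0.25 -0.87  1.85  0.21  1.14  1.29] [4.75003962e-01 1.74922601e-05 3.20009486e-01]
```

View pics/w1.png

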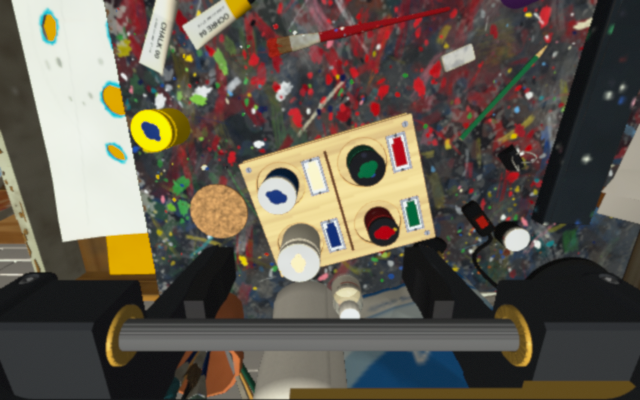

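The wrist view confirms the layout. The navy pot at (279,190) has the cream plate beside it at (316,176), and the cream pot at (300,250) has the blue plate at (334,235). The green pot at (365,165) has the red plate at (400,152), and the red pot at (382,226) has the green plate at (411,214). The mat at (219,211) is bare. Next I fit the rack pose from the plates.

```bash
cat >> h.py <<'E'
def topview(im,info,z,c,half=.16,mm=.5):
    """metric top view of plane z around c; returns image and Homography px->world: x=c0+half-row*mm, y=c1+half-col*mm"""
    n=int(2*half*1000/mm)
    W=np.array([[c[0]+half,c[1]+half,z],[c[0]+half,c[1]-half,z],[c[0]-half,c[1]-half,z],[c[0]-half,c[1]+half,z]])
    H=cv2.getPerspectiveTransform(np.float32([w2pix(info,w) for w in W]),np.float32([[0,0],[n,0],[n,n],[0,n]]))
    return cv2.warpPerspective(im,H,(n,n),flags=cv2.INTER_LINEAR)
E
python3 - <<'E'
from h import *
import pickle
i=pickle.load(open("w1.pkl","rb")); im=cv2.imread("pics/w1.png")
c=(.545,.01); tv=topview(im,i,.031,c); cv2.imwrite("pics/tv1.png",tv)
# whitish frame+patch of plate: local search
est=dict(red=(400,152),green=(411,214),cream=(316,176),navy=(334,235))
loc=dict(red=(-.048,.097),green=(.048,.097),cream=(-.048,-.025),navy=(.048,-.025))
hsv=cv2.cvtColor(im,cv2.COLOR_BGR2HSV); P={}
for k,(u,v) in est.items():
    h,s,V=cv2.split(hsv[v-22:v+23,u-20:u+21])
    m=(V>60)
    m&= ((h<8)|(h>170))&(s>150) if k=="red" else (h>60)&(h<90)&(s>100) if k=="green" else (h>100)&(h<130)&(s>100) if k=="navy" else (s<75)&(V>180)
    n,l,st,ce=cv2.connectedComponentsWithStats(m.astype(np.uint8)); j=1+np.argmax(st[1:,4])
    uv=ce[j]+[u-20,v-22]; P[k]=pix2w(i,uv,.031)[:2]; print(k,uv.round(1),st[j],P[k].round(4))
A=np.array([loc[k] for k in est]);B=np.array([P[k] for k in est])
a0,b0=A.mean(0),B.mean(0); Hm=(A-a0).T@(B-b0); yaw=np.arctan2(Hm[0,1]-Hm[1,0],Hm[0,0]+Hm[1,1])
Rm=np.array([[np.cos(yaw),-np.sin(yaw)],[np.sin(yaw),np.cos(yaw)]]); t=b0-Rm@a0
print("yaw",np.degrees(yaw),"t",t,"res mm",((A@Rm.T+t-B)*1000).round(1).tolist())
for k in loc: print(k,(Rm@(np.array(loc[k])-[0,.052])+t).round(4))
# overlay
for k in loc:
    w=Rm@(np.array(loc[k])-[0,.052])+t
    for z,col in((.028,(0,0,255)),):
        pts=np.int32([w2pix(i,[w[0]+.035*np.cos(q),w[1]+.035*np.sin(q),z]) *2 for q in np.linspace(0,6.28,60)])
        if k=="red": im=cv2.resize(im,None,fx=2,fy=2)
        cv2.polylines(im,[pts],True,col,1)
cn=np.int32([w2pix(i,np.r_[Rm@np.array(q)+t,.028])*2 for q in((-.095,-.124),(.095,-.124),(.095,.124),(-.095,.124))])
cv2.polylines(im,[cn],True,(255,0,255),1)
cv2.imwrite("pics/ov1.png",im[200:600,380:940])
E
```

```text
red [398.8 151.7] [ 13   8  13  28 254] [0.4658 0.1126]
green [412.1 213.6] [ 15   9  13  25 213] [0.5577 0.1398]
cream [314.8 176.1] [  4   2  30  41 702] [ 0.5007 -0.0042]
navy [332.9 235. ] [ 13  10  14  24 202] [0.5924 0.023 ]
yaw 16.566522273631204 t [0.53938834 0.03331467] res mm [[-0.1, 0.0], [0.1, 0.2], [-0.2, -0.2], [0.1, -0.0]]
red [0.4806 0.0628]
green [0.5726 0.0901]
cream [ 0.5153 -0.0542]
navy [ 0.6074 -0.0268]
```

View pics/ov1.png

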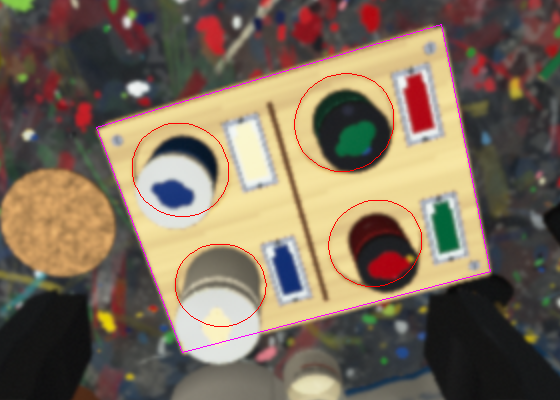

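The fit's residuals are 0.2 mm, and the overlay sits on the rack edge and the wells. Next I get the pot centres from the lid tops, check the obstacles and check reach.

```bash
cat >> h.py <<'E'
YAW=np.radians(16.567); RT=np.array([.53939,.03331])
WELL=dict(red=np.array([.4806,.0628]),green=np.array([.5726,.0901]),cream=np.array([.5153,-.0542]),navy=np.array([.6074,-.0268]))
HT=dict(navy=.063,red=.053,green=.058,cream=.075)
QG=down(np.pi/2+YAW)
E
python3 - <<'E'
from h import *
import pickle
i=pickle.load(open("w1.pkl","rb"))
for k,uv,w in(("navy",(277.5,195),"cream"),("cream",(298.5,262.5),"navy"),("green",(366,166.5),"red"),("red",(383.5,231),"green")):
    p=pix2w(i,uv,.008+HT[k])[:2]; print(k,p.round(4),"off well mm",((p-WELL[w])*1000).round(1))
print("mat",pix2w(i,(218.5,211),.005))
def ray(c,uv):
    I=vision.camera_info(c); a=np.array(I["xyz"]); b=pix2w(I,uv,0)-a; return a,b/np.linalg.norm(b)
for nm,u1,u2 in(("rolltop",(480,160),(348,62)),("terracotta rim",(491,248),(397,95)),("bottletop",(435,188),(321,112)),("bag L top",(450,80),(285,35)),("brush",(548,188),(470,78))):
    a,d=ray("scene",u1);b,e=ray("side",u2)
    s=np.linalg.lstsq(np.c_[d,-e],b-a,rcond=None)[0]; print(nm,(a+d*s[0]).round(3),(b+e*s[1]).round(3))
for k,w in list(WELL.items())+[("mat",np.array([.567,-.153]))]:
    for z in(.035,.16):
        q=kin.ik(np.r_[w,z],QG); print(k,z,None if q is None else q.round(2))
E
```

```text
navy [ 0.5162 -0.0529] off well mm [0.9 1.3]
cream [ 0.6098 -0.0263] off well mm [2.4 0.5]
green [0.479  0.0627] off well mm [-1.6 -0.1]
red [0.5724 0.0925] off well mm [-0.2  2.4]
mat [ 0.56330365 -0.15527172  0.005     ]
rolltop [ 0.743 -0.021  0.226] [ 0.746 -0.02   0.23 ]
terracotta rim [ 0.753 -0.166  0.123] [ 0.757 -0.163  0.128]
bottletop [0.694 0.042 0.083] [0.698 0.045 0.088]
bag L top [0.695 0.126 0.319] [0.699 0.129 0.325]
brush [ 0.719 -0.271  0.397] [ 0.637 -0.298  0.307]
red 0.035 [ 0.27  0.69 -0.62  2.05  0.7   0.61  1.02]
red 0.16 [ 0.44  0.5  -0.82  2.    0.49  0.85  1.2 ]
green 0.035 [ 0.28  0.84 -0.72  1.81  0.75  0.79  1.03]
green 0.16 [ 0.36  0.67 -0.84  1.76  0.58  0.98  1.16]
cream 0.035 [ 0.49  0.73 -0.62  1.97  0.68  0.66  1.3 ]
cream 0.16 [ 0.62  0.54 -0.78  1.92  0.49  0.88  1.45]
navy 0.035 [ 0.46  0.87 -0.7   1.73  0.73  0.83  1.27]
navy 0.16 [ 0.52  0.7  -0.8   1.68  0.58  1.01  1.38]
mat 0.035 [ 0.64  0.81 -0.63  1.79  0.67  0.76  1.52]
mat 0.16 [ 0.71  0.64 -0.73  1.74  0.51  0.96  1.63]
```

```bash
cat >> h.py <<'E'
MAT=np.array([.564,-.155]); QM=down(np.pi/2); ZT=.165
def report(t):
    s=sensors.state(); print(t,"t",round(s["clock"],1),"pos",s["eef_pos"].round(4),"open",round(s["opening"],4),"grip",round(s["grip_force"],1),"F",s["force"].round(1))
def pick(p,z=.035,q=QG):
    eoat.set_gripper(.088)
    robot.goto(np.r_[p,ZT],q)
    hit=robot.servo_line(np.r_[p,z],rate=.1,until_force=8)
    if hit: report("HIT on descent"); return False
    eoat.set_gripper(.03); report("gripped")
    robot.servo_line(np.r_[p,ZT],rate=.1); report("lifted")
    return True
def place(p,z=.0355,q=QG):
    robot.servo_line(np.r_[p,ZT],rate=.15,frame=q)
    robot.hold(.2)
    robot.servo_line(np.r_[p,z+.03],rate=.12)
    hit=robot.servo_line(np.r_[p,z],rate=.05,until_force=6); report(f"down hit={hit}")
    if sensors.state()["eef_pos"][2]>z+.006: print("STUCK HIGH"); return False
    eoat.set_gripper(.088); robot.servo_line(np.r_[p,ZT],rate=.15); report("released")
    return True
def snap(name,fn):
    cv2.imwrite(fn,vision.snapshot(name)[:,:,::-1])
E
python3 - <<'E'
from h import *
if pick(np.array([.5162,-.0535])): place(MAT,.0325,QM)
snap("scene","pics/s2.png")
E
```

```text
gripped t 7.1 pos [ 0.5163 -0.0537  0.0351] open 0.0506 grip 29.9 F [ 0.1 -0.6  1.6]
lifted t 8.6 pos [ 0.5158 -0.0535  0.1644] open 0.0504 grip 29.9 F [ 0.  -0.8 -0.8]
down hit=True t 11.3 pos [ 0.5632 -0.1549  0.0321] open 0.0506 grip 30.0 F [-0.9  0.1  5.4]
released t 13.0 pos [ 0.5633 -0.155   0.1641] open 0.0883 grip 0.0 F [ 0.5 -0.4  0. ]
```

Run:
```python
from h import *
if pick(np.array([.6095,-.0265])): place(WELL["cream"]+0)
robot.goto([.475,0.0,.32],down(np.pi/2)); robot.hold(.3)
import pickle
pickle.dump(vision.camera_info("wrist"),open("w2.pkl","wb")); snap("wrist","pics/w2.png")
im=cv2.imread("pics/w2.png")[90:310,130:450]; cv2.imwrite("pics/w2c.png",cv2.resize(im,None,fx=2.4,fy=2.4,interpolation=cv2.INTER_CUBIC))
```

```text
gripped t 15.9 pos [ 0.6096 -0.0267  0.0351] open 0.059 grip 30.0 F [ 0.  -0.5  0.9]
lifted t 17.4 pos [ 0.6091 -0.0265  0.1643] open 0.059 grip 30.0 F [ 0.  -0.1 -0.2]
down hit=True t 19.9 pos [ 0.5145 -0.0542  0.0351] open 0.0587 grip 30.0 F [-1.4  0.   6.9]
released t 21.6 pos [ 0.5146 -0.0543  0.1642] open 0.088 grip 0.0 F [-0.2 -0.6 -0.6]
```

View pics/w2c.png

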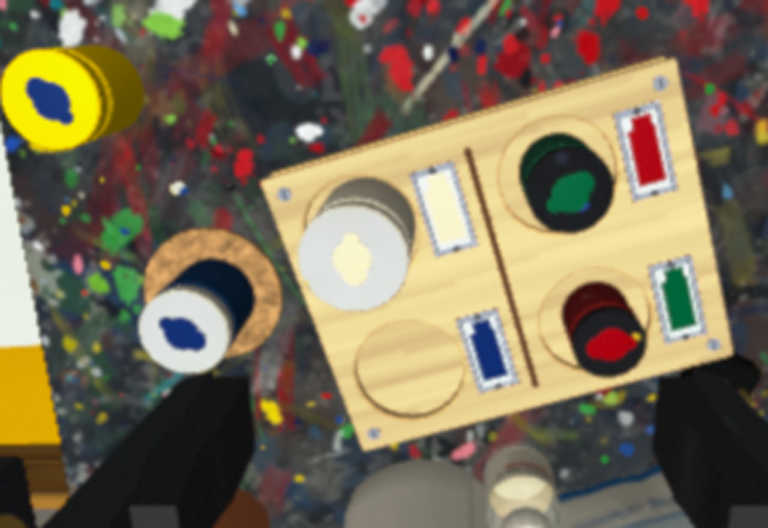

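The cream pot stands in its well at crop (355,245), beside the cream plate. The navy pot is upright on the mat at (183,330), and the navy well at (410,365) is empty. I'll carry on with the rest.

Run:
```python
from h import *
import pickle
i=pickle.load(open("w2.pkl","rb"))
p=pix2w(i,(205.4,227.9),.068)[:2]; print("navy",p,"cream",pix2w(i,(354/2.4+130,258/2.4+90),.083)[:2]-WELL["cream"])
if np.hypot(*(p-MAT))>.012: raise SystemExit
ok=pick(MAT,.0325,QM) and place(WELL["navy"])
ok=ok and pick(np.array([.5724,.0915])) and place(MAT,.0325,QM)
ok=ok and pick(np.array([.4793,.0627])) and place(WELL["green"])
ok=ok and pick(MAT,.0325,QM) and place(WELL["red"])
robot.goto([.475,0.0,.32],down(np.pi/2)); robot.hold(.3)
pickle.dump(vision.camera_info("wrist"),open("w3.pkl","wb")); snap("wrist","pics/w3.png")
im=cv2.imread("pics/w3.png")[90:310,130:450]; cv2.imwrite("pics/w3c.png",cv2.resize(im,None,fx=2.4,fy=2.4,interpolation=cv2.INTER_CUBIC))
```

```text
navy [ 0.56330582 -0.15389105] cream [-0.00066054  0.00297361]
gripped t 25.9 pos [ 0.564  -0.155   0.0325] open 0.0507 grip 30.1 F [ 0.2 -0.6  0.9]
lifted t 27.4 pos [ 0.5636 -0.1549  0.1643] open 0.0504 grip 30.1 F [-0.4 -0.2  0.4]
down hit=True t 30.2 pos [ 0.6067 -0.027   0.0355] open 0.0506 grip 30.2 F [-1.7 -0.4  6.6]
released t 31.9 pos [ 0.6067 -0.027   0.164 ] open 0.0882 grip 0.0 F [-1.  -0.2 -1.2]
gripped t 34.9 pos [0.5724 0.0915 0.035 ] open 0.0426 grip 30.0 F [-0.7 -0.8  0.2]
lifted t 36.3 pos [0.572  0.0914 0.1643] open 0.0425 grip 30.0 F [-0.1 -0.6 -1. ]
down hit=True t 39.9 pos [ 0.5632 -0.1549  0.0319] open 0.0432 grip 30.0 F [-0.7 -0.3  5.8]
released t 41.8 pos [ 0.5633 -0.155   0.1641] open 0.0884 grip 0.0 F [ 0.1 -0.6 -0.2]
gripped t 45.1 pos [0.4793 0.0627 0.035 ] open 0.0463 grip 29.9 F [ 0.2 -0.1  0.4]
lifted t 46.5 pos [0.4789 0.0627 0.1645] open 0.0462 grip 29.9 F [-0.2  0.3 -1.1]
down hit=True t 49.1 pos [0.5718 0.0898 0.035 ] open 0.0465 grip 30.0 F [-1.2 -0.5  4.9]
released t 50.9 pos [0.5719 0.0897 0.1641] open 0.0879 grip 0.0 F [ 0.1 -1.4 -0.6]
gripped t 54.3 pos [ 0.564  -0.155   0.0325] open 0.0432 grip 30.0 F [0.1 0.  0.8]
lifted t 55.8 pos [ 0.5635 -0.1549  0.1643] open 0.0424 grip 30.0 F [-0.9 -1.2 -1. ]
down hit=True t 59.2 pos [0.48   0.0626 0.0354] open 0.0428 grip 30.0 F [-1.1 -0.2  6.9]
released t 61.1 pos [0.48   0.0625 0.1643] open 0.0881 grip 0.0 F [0.5 0.4 1.1]
```

View pics/w3c.png

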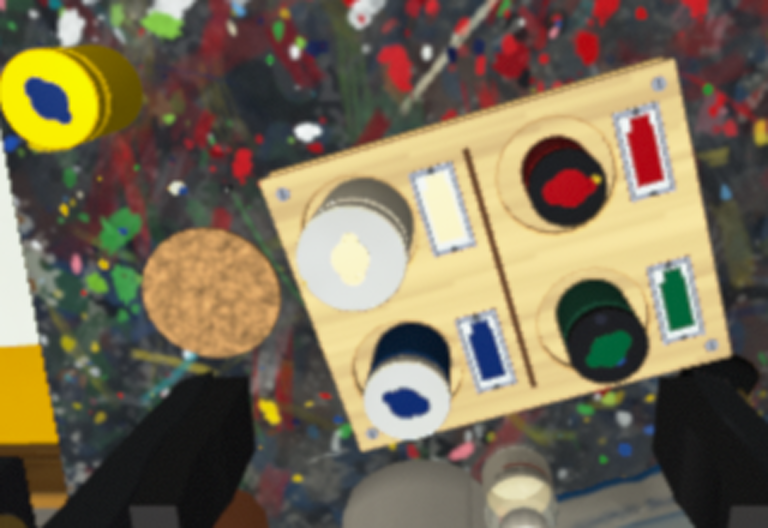

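Each pot is in the well with its own plate beside it: cream (352,258), navy (406,400), red (569,187) and green (605,345). The mat is empty. I'll check the offsets and hand in if they're small.

Run:
```python
from h import *
import pickle
i=pickle.load(open("w3.pkl","rb")); ok=True
for k,u in dict(navy=(406,401),green=(605,343),red=(569,187),cream=(352,258)).items():
    d=(pix2w(i,(u[0]/2.4+130,u[1]/2.4+90),.008+HT[k])[:2]-WELL[k])*1000; print(k,d.round(1)); ok&=np.hypot(*d)<8
if ok: print(order.finish_job())
```

```text
navy [-0.9  2. ]
green [-1.2  0.4]
red [0.1 3. ]
cream [-0.7  2.9]
the job is handed in; nothing more can be done
None
```

All four pots now stand upright in the wells of their own colours, measured within about 3 mm of each centre. I handed the job in at about 63 s on the robot's clock, with no verdict shown.

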